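# Shut the lamp box and start its self-tapping screw home

### The arm

A 7-joint arm with a two-finger parallel gripper is mounted at the origin on the work surface. World frame = base frame: x ahead of the robot, y to its left, z up, the work surface at z = 0. Lengths are in m, angles in rad, forces in N, time in s.
With the tool pointing down it reaches from about 0.425 to 0.925 m from the base axis. Payload 6.8 kg.
Tool frame: the origin (TCP) lies on the centre line of the jaws, within the pads' length; the fingertips stand 11 mm ahead of it and the grasp point (between the pads) lies 8 mm behind it; z points along the fingers, y is the direction in which the jaws open and shut (so a half turn about z gives the same grasp; the last joint's range is limited). The gripper opens to 85 mm and grips with 20 to 120 N. Pads are 22 mm wide; open, the fingers measure 114 mm over their backs; the gripper's body (76 mm by 85 mm) begins 54 mm behind the grasp point. The pads swing forward as they close: fully open they stand 13 mm farther back than shut.
Start: joints at [-1.281, 0.477, 0.022, 1.555, -0.011, 1.109, -0.083], TCP at [0.261, 0.622, 0.242] pointing down, gripper open.
Joint ranges: [-2.96, 2.96], [-0.34, 2.1], [-1.41, 1.46], [0.24, 2.44], [-1.37, 4.51], [0.17, 1.92], [-2.96, 2.96]. Speed limits (rad/s): [2.39, 2.39, 3.14, 3.14, 3.14, 3.14, 3.14].

### API

Orientations are given as a rotation vector (axis times angle).
In Python, from bench import r gives the robot as it stands.
- The arm moves only by the tool send_rows, never from a script. Its argument "deltas" is a list of rows, each a list of 7 numbers: the opening, from 0 (shut) to 1 (fully open), then the shift along the tool's x, y, z as a fraction of full scale, then the turn, a rotation vector about the tool's x, y, z as a fraction of full scale. In form: [[hand, x, y, z, ax, ay, az], ...]. A call has 1 to 20 rows; each row is the pose to reach, as a shift and turn from the pose commanded when the call began, along the tool's axes at that moment, turning the shorter way round; what a row does not reach only later rows make up. Full scale, the value 1, is 150 mm for a shift and 180 degrees for a turn. A row lasts 1/12 s, in which the tool goes at most 41.7 mm and 7.16 degrees, less where a joint would pass 70% of its speed; a pose out of reach is approached as far as the arm can. A call with a number of a shift or a turn outside -1 to 1 is refused whole. A call with a gripper value outside its range is refused whole. The fingers move at their own pace and stop on an object; "squeeze" is the grip in N (left out, the last holds). Time passes only in rows, so rows that repeat a pose let the fingers close. It gives the time, the measured TCP pose, the force and the opening at its end, in the units of the state.
- r.get_obs(): the state, without advancing time (a new reading comes with each control period).
- r.grab_frame(name): name is "scene" or "top" or "wrist"; returns a dict with "pixels" (420x560x3 uint8, red, green, blue), "camera_matrix" (3x3 intrinsics, pixels), "rvec" (rotation vector, rad) and "tvec" (3), from world to camera coordinates, as OpenCV has them. Camera axes: x right, y down, z forward; pixel columns grow to the right and rows downward; lengths in m; the calibration is good to about 2 mm. A picture is of the moment at which its call begins. There is no depth.
- r.hand_in(): hands the job in, once; it reports no verdict.
The state is a dict: "clock": time; "joints": joint angles; "qvel": joint speeds; "tau": joint torques, N m; "tcp_pos": TCP position; "orientation": TCP orientation; "contact_force": force on the tool from outside, world axes, zero at the start; "moment": the same for the moment, N m; "grip_width": finger opening in m.
Only numpy, scipy, OpenCV 4.12 (cv2) and the standard library are available. Lean on these libraries where they do the work, as an engineer would, in place of code of your own. Each camera call takes 0.05 s, during which the arm holds its last target. There are 200 camera calls.

### The job

The spare lamps are already in the white box on the examination table: shut its lid, then drive the lid's black bar-headed self-tapping screw home, a little over half a turn clockwise, until it bites no further. The screw only bites while you press it firmly down as you turn. Leave the things round about where they are.

Things in the scene. Friction and masses are not known exactly. Their poses are not given: they have to be found in the camera images.
- lid (a joint): Opening angle of the box's white lid: 0 shut, 1.5 fully open; starts at 1.05 to 1.35. A stiff hinge (about 0.3 N m) holds it wherever it is left; pushed on its outer face near the free edge it moves with about 3 N.
- lid_hinge (a point): Midpoint of the lid's hinge line, 70 mm above the table, on the rim of the fixed white box (160 by 200, 70 high). Axes of the box: z up, y along the hinge, x from the lid's free edge towards the hinge (the box lies on the -x side). The lid is 172 long (x), 204 wide (y), 8 thick; shut, it reaches 172 mm towards -x and its top is 8 mm above this point.
- lid_edge (a point): Middle of the lid's free edge, on the lid's outer face, 170 mm from the hinge line. Its axes turn with the lid: z out of the outer face, x from the edge towards the hinge.
- screw_seat (a point): Steel seat on the lid's outer face under the screw's collar, 115 mm from the hinge line, in the middle of the lid's width; z is the screw's axis, out of the lid. The screw is captive in the lid and slides in it with 1.5 N of friction, so it goes down only when pushed. With the lid shut its point stands over the pilot hole of a boss inside the box.
- screw_bar (a point): Centre of the screw's black bar grip: 40 long (x), 12 thick (y), 27 high (z, the screw's axis, out of the lid); grip it across its thickness. It stands on a round black collar of 40 diameter, 5 thick, whose top is 13.5 below this point. The collar's underside starts 5.4 above its seat. Not pressed, the head idles round freely either way.
- thread (a joint): How far the screw has cut in, rad clockwise from above: 0 at first, 3.4 to 3.5 home, sinking 8 mm a turn (4.4 in all). It bites only when pressed with 11 to 25 N while turned (0.1 N m), after at most 0.3 rad of idle turn; under 7 N it idles. Over 8 N it gives 1 mm per 2.5 N until the collar meets its seat, and rises by that give (1 at the end) when let go. Turned past home it idles harmlessly.
- drops_center (a point): Centre of a white eye-drop bottle, 28 diameter, 70 high, standing loose to the left of the box (world +y side); a bystander.
- case_center (a point): Centre of a flat white lens case (34 by 74, 14 high) lying loose to the right of the box (world -y side); a bystander.
- occluder: Black eye occluder, a flat paddle 165 long, 5 thick, lying on the table; a bystander.
- penlight: Steel pen light, 120 long, 13 diameter, lying on the table; a bystander.
- cup: Steel cup, 72 diameter, 80 high, standing on the table; a bystander.
- driver: Screwdriver lying on the table, too small for this screw; a bystander.

How it is judged:
By the outcome, as a careful person would: the job done as asked, in the order asked, and still so for the second after the job is handed in, with the robot touching nothing.
It also fails if it takes over 72 s, if anything falls off the work surface, if the arm or the gripper's body presses on something with over 40 N, if the wrist force passes 120 N, or if a joint passes its speed limit or range.

## Working session

There is one attempt and no reset: what is moved stays moved. The work goes in short steps, Python scripts to look and compute and a tool call to move; the robot and the scene stay as the last step left them, time stands still between calls to the robot, and variables do not carry over. Pictures are saved under pics/ and viewed, about 8 in all and at most 12, crops included, and the job is handed in when it is done.

Besides the shell and the picture viewer there is one more tool, called after "Emit:" as name(argument=value, ...) on one line, values as JSON. send_rows: Moves the arm, as the interface text tells. Shift numbers are shares of 150 mm and turn numbers shares of 180 degrees, none past 1 either way. Its arguments: {"type":"object","properties":{"deltas":{"type":"array","items":{"type":"array","items":{"type":"number"}}},"squeeze":{"type":"number"}},"required":["deltas"]}

```bash
mkdir -p pics
cat > h.py <<'E'
import numpy as np, cv2, json
from scipy.spatial.transform import Rotation as R
from bench import r
def grab(n,fn=None):
    f=r.grab_frame(n)
    np.savez(''+n+'.npz',**{k:np.array(v) for k,v in f.items()})
    if fn: cv2.imwrite('pics/'+fn,f['pixels'][:,:,::-1])
    return f
def load(n): return dict(np.load(''+n+'.npz'))
def ray(f,u,v):
    Rm=cv2.Rodrigues(np.array(f['rvec'],float))[0]; t=np.array(f['tvec'],float).ravel()
    d=Rm.T@np.linalg.solve(f['camera_matrix'],[u,v,1.]); return -Rm.T@t,d
def atz(f,u,v,z):
    c,d=ray(f,u,v); return c+d*(z-c[2])/d[2]
def proj(f,P):
    return cv2.projectPoints(np.array(P,float).reshape(-1,3),np.array(f['rvec'],float),np.array(f['tvec'],float),np.array(f['camera_matrix'],float),None)[0].reshape(-1,2)
def delta(p,rot=None):
    o=r.get_obs(); T=R.from_rotvec(o['orientation'])
    print('shift',np.round(T.inv().apply(np.array(p)-o['tcp_pos'])/.15,3))
    if rot is not None: print('turn',np.round((T.inv()*rot).as_rotvec()/np.pi,4))
E
python3 - <<'E'
from h import *
a=grab('scene','s0.png');b=grab('top','t0.png')
o=r.get_obs();print({k:np.round(v,3) for k,v in o.items()}); print(R.from_rotvec(o['orientation']).as_matrix().round(3))
E
```

```text
{'clock': np.float64(0.1), 'joints': array([-1.281,  0.478,  0.022,  1.556, -0.012,  1.109, -0.083]), 'qvel': array([ 0.   , -0.002,  0.002, -0.001,  0.001, -0.   ,  0.   ]), 'tau': array([ 4.0000e-03, -5.9776e+01,  1.6140e+00, -2.8196e+01,  1.3000e-02,
        5.0000e-03,  0.0000e+00]), 'tcp_pos': array([0.261, 0.622, 0.241]), 'orientation': array([-6.210e-01, -3.079e+00,  3.000e-03]), 'contact_force': array([-0.742,  0.263,  0.712]), 'moment': array([-0.026,  0.018, -0.006]), 'grip_width': np.float64(0.085)}
[[-0.922  0.387 -0.001]
 [ 0.387  0.922 -0.002]
 [-0.    -0.002 -1.   ]]
```

View pics/s0.png

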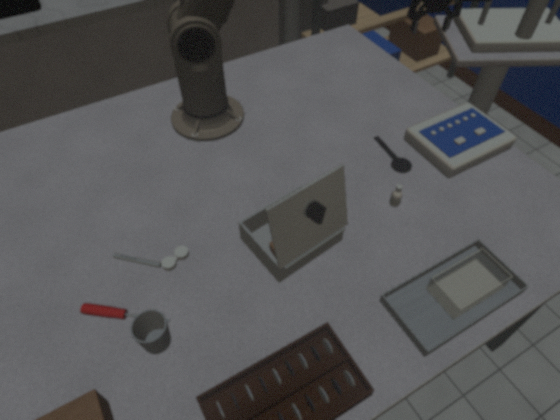

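View pics/t0.png

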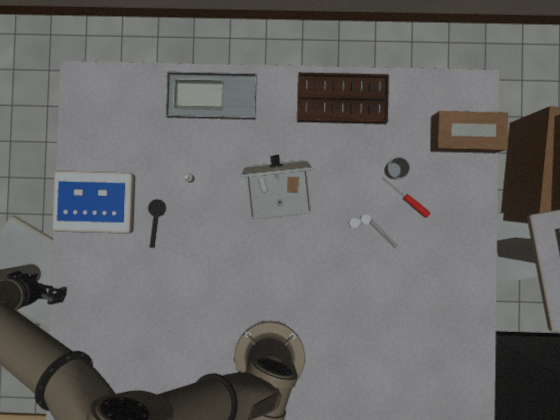

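The box is at top (278,192), hinge on the far side, with the lid standing open and the screw at (276,160). Enlarging.

Run:
```python
from h import *
a=load('scene');b=load('top')
A=cv2.resize(a['pixels'][150:290,220:370],None,fx=4,fy=4,interpolation=cv2.INTER_CUBIC)
B=cv2.resize(b['pixels'][140:230,230:330],None,fx=4,fy=4,interpolation=cv2.INTER_CUBIC)
im=np.zeros((560,800,3),np.uint8)
B2=cv2.resize(b['pixels'][140:230,230:330],None,fx=6,fy=6,interpolation=cv2.INTER_CUBIC)
cv2.imwrite('pics/c1.png',B2[:,:,::-1]);cv2.imwrite('pics/c2.png',A[:,:,::-1])
for u,v in [(249,216),(310,212)]: print(atz(b,u,v,.07).round(3))
```

```text
[0.467 0.078 0.07 ]
[ 0.486 -0.118  0.07 ]
```

View pics/c1.png

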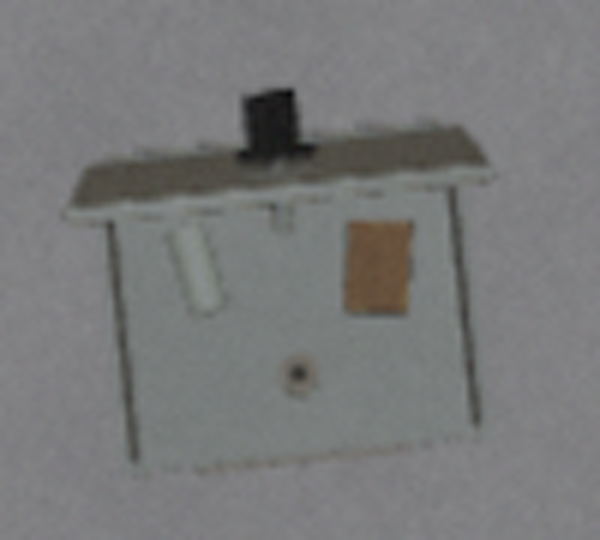

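View pics/c2.png

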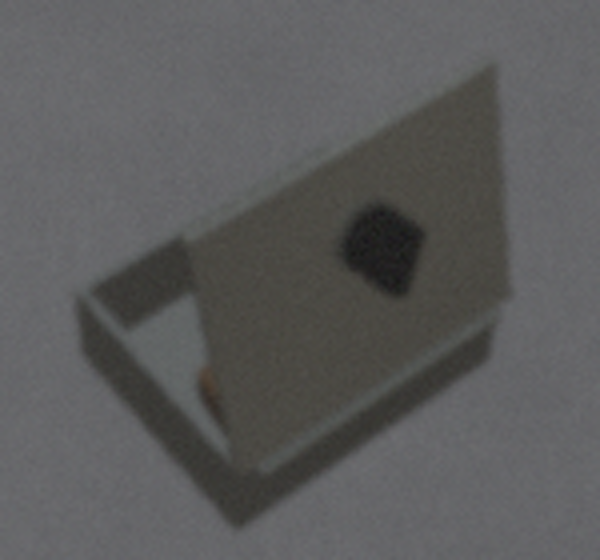

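The crops show the lid and box corners clearly, so I fit the box pose and lid angle to them.

```bash
cat > fit.py <<'E'
from h import *
from scipy.optimize import least_squares
a=load('scene');b=load('top')
def W(p,P): # box->world
    c,s=np.cos(p[2]),np.sin(p[2]); P=np.atleast_2d(P)
    return np.c_[p[0]+c*P[:,0]-s*P[:,1],p[1]+s*P[:,0]+c*P[:,1],P[:,2]+.07]
def lid(th,l,w,h): return [-l*np.cos(th)+h*np.sin(th),w,l*np.sin(th)+h*np.cos(th)]
if __name__=='__main__':
    def pts(p):
        t=p[3];L=[lid(t,.172,.102,.008),lid(t,.172,-.102,.008),lid(t,0,.102,.008),lid(t,0,-.102,.008)]
        T=[[-.16,.1,0],[-.16,-.1,0]]+L
        S=L+[[0,-.1,-.07],[-.16,-.1,0],[0,.1,-.07]]
        return np.r_[proj(b,W(p,T)),proj(a,W(p,S))]
    T=np.array([[133,470],[480,438],[70,208],[493,173],[100,160],[465,127]])/6+[230,140]
    S=np.array([[495,65],[185,235],[512,298],[237,468],[238,527],[80,295],[490,358]])/4+[220,150]
    m=np.r_[T,S]-.4
    q=least_squares(lambda p:(pts(p)-m).ravel(),[.63,0,.09,1.2],loss='soft_l1')
    print(q.x.round(4)); print((pts(q.x)-m).round(1).tolist())
    p=q.x; print('seat open',W(p,lid(p[3],.115,0,.008)),'edge',W(p,lid(p[3],.17,0,.008)),'seat shut',W(p,lid(0,.115,0,.008)))
    np.save('p.npy',p)
E
python3 fit.py
```

```text
[ 0.6299 -0.0038  0.1171  1.3186]
[[-2.6, 0.5], [1.6, 0.4], [-1.1, 0.5], [0.2, -0.1], [-2.3, 0.4], [0.0, 0.1], [0.5, -1.5], [-0.1, 0.6], [0.5, 0.5], [0.4, 2.5], [-1.0, 1.1], [-1.4, -2.6], [-0.1, 1.2]]
seat open [[ 0.60910074 -0.00621454  0.18335891]] edge [[ 0.59547173 -0.00781773  0.2366194 ]] seat shut [[ 0.51569131 -0.01720237  0.078     ]]
```

```bash
cat > path.py <<'E'
from fit import *
p=np.load('p.npy')
yaw=p[2]
rot=R.from_euler('z',np.pi+yaw)*R.from_matrix(np.diag([1,-1,-1.])) # tool x=-box x
def tcp(th,l=.16,w=.05,off=0.,zoff=0):
    P=lid(th,l,w,.008+off); P[0]+=.012; P[2]+=.011+zoff; return W(p,P)[0]
E
python3 - <<'E'
from path import *
a=tcp(p[3],off=.035); print(a)
delta([.261,.622,.36],rot); delta([a[0],a[1],.36],rot); delta(a,rot)
E
```

```text
[0.63768724 0.04749285 0.24666848]
shift [ 0.002 -0.001 -0.791]
turn [-5.000e-04 -1.000e-04 -1.639e-01]
shift [-3.797 -2.559 -0.786]
turn [-5.000e-04 -1.000e-04 -1.639e-01]
shift [-3.796 -2.558 -0.03 ]
turn [-5.000e-04 -1.000e-04 -1.639e-01]
```

Emit:
send_rows(deltas=[[0,0,0,-0.4,0,0,-0.04],[0,-0.25,-0.2,-0.79,0,0,-0.08],[0,-0.5,-0.35,-0.79,0,0,-0.12],[0,-0.75,-0.5,-0.79,0,0,-0.164],[0,-1,-0.67,-0.79,0,0,-0.164],[0,-1,-0.67,-0.79,0,0,-0.164]], squeeze=30)

```text
clock: 0.6
tcp_pos: [0.3617, 0.4699, 0.3614]
orientation: [-0.187, 3.136, 0.001]
contact_force: [0.8, -0.6, -0.1]
grip_width: 0.0126
```

Run:
```python
from path import *
a=tcp(p[3],off=.035); print(r.get_obs()['joints'].round(2))
delta([a[0],a[1],.36],rot); delta(a,rot)
```

```text
[-1.01  0.25 -0.02  1.6   0.    1.28  0.67]
shift [-1.493 -3.015  0.008]
turn [0.0002 0.0001 0.0006]
shift [-1.492 -3.015  0.764]
turn [0.0002 0.0001 0.0006]
```

Emit:
send_rows(deltas=[[0,-0.12,-0.25,0,0,0,0],[0,-0.25,-0.5,0,0,0,0],[0,-0.37,-0.75,0,0,0,0],[0,-0.5,-1,0,0,0,0],[0,-0.5,-1,0,0,0,0]])

```text
clock: 1.02
tcp_pos: [0.4585, 0.3221, 0.3609]
orientation: [-0.163, 3.135, -0.006]
contact_force: [0.7, -0.3, 0.3]
grip_width: -0.0001
```

Emit:
send_rows(deltas=[[0,-0.12,-0.25,0,0,0,0],[0,-0.25,-0.5,0,0,0,0],[0,-0.37,-0.75,0,0,0,0],[0,-0.5,-1,0,0,0,0],[0,-0.5,-1,0,0,0,0]])

```text
clock: 1.43
tcp_pos: [0.549, 0.1816, 0.3607]
orientation: [-0.164, 3.136, -0.007]
contact_force: [0.4, -1.1, -0.5]
grip_width: 0.0
```

Emit:
send_rows(deltas=[[0,-0.12,-0.25,0,0,0,0],[0,-0.25,-0.5,0,0,0,0],[0,-0.37,-0.75,0,0,0,0],[0,-0.5,-1,0,0,0,0],[0,-0.5,-1,0,0,0,0]])

```text
clock: 1.85
tcp_pos: [0.6396, 0.0413, 0.3601]
orientation: [-0.166, 3.137, -0.009]
contact_force: [-0.8, -1.1, -0.4]
grip_width: 0.0
```

Run:
```python
from path import *
a=tcp(p[3],off=.035); print(r.get_obs()['joints'].round(2))
delta([a[0],a[1],.36],rot); delta(a,rot)
grab('top','t1.png')
```

```text
[-0.37  0.34  0.28  1.51 -0.09  1.31  1.59]
shift [0.008 0.042 0.001]
turn [-0.0018  0.0001 -0.0036]
shift [0.008 0.047 0.756]
turn [-0.0018  0.0001 -0.0036]
```

Emit:
send_rows(deltas=[[0,0,0.02,0.2,0,0,0],[0,0,0.04,0.4,0,0,0],[0,0,0.04,0.6,0,0,0],[0,0,0.04,0.75,0,0,0],[0,0,0.04,0.75,0,0,0]])

```text
clock: 2.32
tcp_pos: [0.6325, 0.0585, 0.2426]
orientation: [0.187, -3.126, 0.001]
contact_force: [-1.5, -0.4, -0.4]
grip_width: -0.0003
```

Run:
```python
from path import *
o=r.get_obs();print(o['tcp_pos'],o['contact_force'])
for th in [1.3,1.2,1.1,1.,.9,.8,.7,.6,.5,.4,.3,.2,.1,0]:
    print(th,tcp(th).round(3),end=' '); delta(tcp(th))
```

```text
[0.6325413  0.05850411 0.24264812] [-1.53800097 -0.4005437  -0.39106536]
1.3 [0.601 0.043 0.237] shift [ 0.22  -0.076  0.038]
1.2 [0.586 0.041 0.233] shift [ 0.322 -0.076  0.067]
1.1 [0.571 0.04  0.227] shift [ 0.421 -0.076  0.107]
1.0 [0.557 0.038 0.22 ] shift [ 0.516 -0.076  0.156]
0.9 [0.543 0.036 0.211] shift [ 0.605 -0.076  0.215]
0.8 [0.531 0.035 0.201] shift [ 0.688 -0.075  0.282]
0.7 [0.52  0.034 0.19 ] shift [ 0.764 -0.075  0.357]
0.6 [0.509 0.032 0.178] shift [ 0.832 -0.075  0.44 ]
0.5 [0.5   0.031 0.165] shift [ 0.891 -0.075  0.528]
0.4 [0.493 0.03  0.151] shift [ 0.942 -0.075  0.623]
0.3 [0.487 0.03  0.136] shift [ 0.982 -0.075  0.721]
0.2 [0.482 0.029 0.121] shift [ 1.013 -0.075  0.824]
0.1 [0.479 0.029 0.105] shift [ 1.033 -0.075  0.928]
0 [0.477 0.029 0.089] shift [ 1.043 -0.075  1.035]
```

Emit:
send_rows(deltas=[[0,0.11,0,0.02,0,0,0],[0,0.22,0,0.04,0,0,0],[0,0.27,0,0.05,0,0,0],[0,0.32,0,0.07,0,0,0],[0,0.37,0,0.085,0,0,0],[0,0.42,0,0.105,0,0,0],[0,0.47,0,0.13,0,0,0],[0,0.515,0,0.155,0,0,0],[0,0.56,0,0.185,0,0,0],[0,0.605,0,0.215,0,0,0],[0,0.65,0,0.25,0,0,0],[0,0.69,0,0.28,0,0,0],[0,0.73,0,0.32,0,0,0],[0,0.765,0,0.36,0,0,0],[0,0.8,0,0.4,0,0,0],[0,0.83,0,0.44,0,0,0]])

```text
clock: 3.65
tcp_pos: [0.5119, 0.0423, 0.1815]
orientation: [0.184, -3.136, 0.0]
contact_force: [-0.9, -0.1, 1.6]
grip_width: 0.0001
```

Run:
```python
from path import *
o=r.get_obs();print(o['tcp_pos'],o['contact_force'])
for th in [.6,.5,.4,.3,.2,.1,0]:
    print(th,tcp(th).round(3),end=' '); delta(tcp(th))
grab('top')
f=load('top')
B=cv2.resize(f['pixels'][130:240,215:345],None,fx=5,fy=5,interpolation=cv2.INTER_CUBIC);cv2.imwrite('pics/c3.png',B[:,:,::-1])
```

```text
[0.51188978 0.04230942 0.1815378 ] [-0.87745153 -0.12812418  1.62437113]
0.6 [0.509 0.032 0.178] shift [ 0.025 -0.064  0.024]
0.5 [0.5   0.031 0.165] shift [ 0.085 -0.064  0.112]
0.4 [0.493 0.03  0.151] shift [ 0.136 -0.064  0.206]
0.3 [0.487 0.03  0.136] shift [ 0.178 -0.064  0.304]
0.2 [0.482 0.029 0.121] shift [ 0.209 -0.064  0.406]
0.1 [0.479 0.029 0.105] shift [ 0.23  -0.064  0.511]
0 [0.477 0.029 0.089] shift [ 0.241 -0.064  0.617]
```

View pics/c3.png

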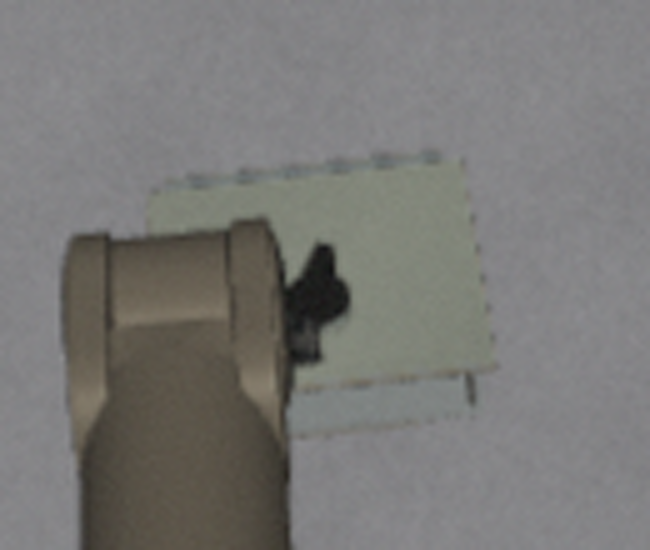

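The lid has followed the fingers to about 0.6 rad, with the screw at (322,290). Continuing down to shut.

Emit:
send_rows(deltas=[[0,0.055,0,0.07,0,0,0],[0,0.085,0,0.112,0,0,0],[0,0.11,0,0.16,0,0,0],[0,0.136,0,0.206,0,0,0],[0,0.16,0,0.255,0,0,0],[0,0.178,0,0.304,0,0,0],[0,0.195,0,0.355,0,0,0],[0,0.209,0,0.406,0,0,0],[0,0.22,0,0.46,0,0,0],[0,0.23,0,0.511,0,0,0],[0,0.236,0,0.56,0,0,0],[0,0.24,0,0.6,0,0,0],[0,0.24,0,0.62,0,0,0],[0,0.24,0,0.63,0,0,0]])

```text
clock: 4.87
tcp_pos: [0.4765, 0.0381, 0.0884]
orientation: [0.184, -3.134, -0.001]
contact_force: [-11.7, -1.1, 34.3]
grip_width: -0.0002
```

Emit:
send_rows(deltas=[[0,0,0,-0.15,0,0,0],[0,0,0,-0.4,0,0,0],[0,0,0,-0.65,0,0,0],[1,-0.1,-0.2,-0.85,0,0,0],[1,-0.22,-0.4,-0.9,0,0,0],[1,-0.22,-0.4,-0.9,0,0,0],[1,-0.22,-0.4,-0.9,0,0,0]])

```text
clock: 5.45
tcp_pos: [0.5182, -0.0193, 0.2237]
orientation: [-0.178, 3.134, -0.001]
contact_force: [-0.2, 0.5, 0.4]
grip_width: 0.0481
```

Run:
```python
from path import *
o=r.get_obs();print(o['tcp_pos'],o['contact_force'],o['joints'].round(2))
f=grab('wrist')
for n,P in [('seat',lid(0,.115,0,.008)),('bar',lid(0,.115,0,.04))]: print(n,proj(f,W(p,P)))
B=cv2.resize(f['pixels'],None,fx=1.4,fy=1.4,interpolation=cv2.INTER_CUBIC);cv2.imwrite('pics/w1.png',B[:,:,::-1])
```

```text
[ 0.51817709 -0.01932106  0.22365791] [-0.22864419  0.51718352  0.37272928] [-0.32  0.24  0.28  1.96 -0.08  0.94  1.68]
seat [[280.20890242 192.67719916]]
bar [[280.51426805 202.15634253]]
```

View pics/w1.png

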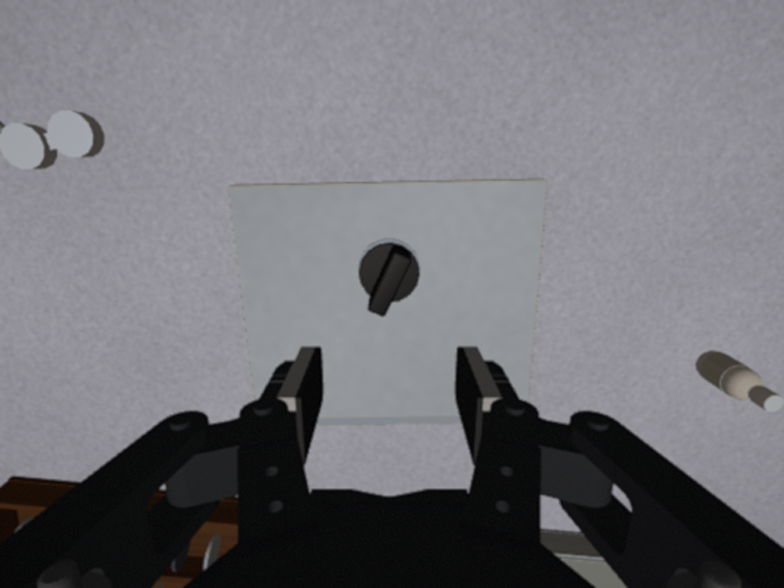

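Lid is shut; the bar runs about (400,250)–(378,313) and the collar is centred at (389,272). Both are close to the predicted position.

Run:
```python
from path import *
f=load('wrist')
h=.07+.0454
e=np.array([atz(f,401/1.4,251/1.4,h),atz(f,378/1.4,312/1.4,h)]); c=atz(f,389/1.4,272/1.4,.07+.0184)
print(e.round(4),'len',np.linalg.norm(e[0]-e[1]),'mid',e.mean(0),'collar',c)
d=e[1]-e[0]; ang=np.arctan2(d[1],d[0]); print('bar dir deg',np.degrees(ang))
cen=(c[:2]+e.mean(0)[:2])/2
rt=R.from_euler('z',ang)*R.from_matrix(np.diag([1,-1,-1.]))
for z in(.15,.11,.1015): delta([cen[0],cen[1],z],rt)
rt=R.from_euler('z',ang+np.pi)*R.from_matrix(np.diag([1,-1,-1.])); delta([cen[0],cen[1],.15],rt)
```

```text
[[ 0.4946 -0.0149  0.1154]
 [ 0.5331 -0.0241  0.1154]] len 0.03948636104333304 mid [ 0.5138534  -0.01951059  0.1154    ] collar [ 0.51478936 -0.01953565  0.0884    ]
bar dir deg -13.361284008230705
shift [ 0.018 -0.009  0.484]
turn [-1.000e-04  1.000e-04 -8.889e-01]
shift [ 0.018 -0.009  0.751]
turn [-1.000e-04  1.000e-04 -8.889e-01]
shift [ 0.018 -0.009  0.807]
turn [-1.000e-04  1.000e-04 -8.889e-01]
shift [ 0.018 -0.009  0.484]
turn [1.000e-04 1.000e-04 1.111e-01]
```

Emit:
send_rows(deltas=[[1,0,0,0.05,0,0,-0.04],[1,0,0,0.1,0,0,-0.08],[1,0.005,0,0.15,0,0,-0.12],[1,0.01,0,0.2,0,0,-0.16],[1,0.018,-0.009,0.25,0,0,-0.2],[1,0.018,-0.009,0.25,0,0,-0.24],[1,0.018,-0.009,0.25,0,0,-0.28],[1,0.018,-0.009,0.25,0,0,-0.32],[1,0.018,-0.009,0.25,0,0,-0.36],[1,0.018,-0.009,0.25,0,0,-0.4],[1,0.018,-0.009,0.25,0,0,-0.44],[1,0.018,-0.009,0.25,0,0,-0.48],[1,0.018,-0.009,0.25,0,0,-0.52],[1,0.018,-0.009,0.25,0,0,-0.56],[1,0.018,-0.009,0.25,0,0,-0.6],[1,0.018,-0.009,0.25,0,0,-0.64],[1,0.018,-0.009,0.25,0,0,-0.68],[1,0.018,-0.009,0.25,0,0,-0.72],[1,0.018,-0.009,0.25,0,0,-0.76],[1,0.018,-0.009,0.25,0,0,-0.8]])

```text
clock: 7.17
tcp_pos: [0.5155, -0.0087, 0.1553]
orientation: [2.809, -1.312, 0.02]
contact_force: [1.2, -1.7, -1.9]
grip_width: 0.0853
```

Run:
```python
from path import *
o=r.get_obs();print(o['tcp_pos'],o['contact_force'],o['joints'].round(2))
rt=R.from_euler('z',np.radians(-13.4))*R.from_matrix(np.diag([1,-1,-1.]))
for z in(.13,.1005): delta([.5143,-.0195,z],rt)
```

```text
[ 0.51554374 -0.00867055  0.15531238] [ 1.21925943 -1.68946384 -1.93332449] [ 0.86  0.78 -1.4   1.95  0.87  1.22  2.96]
shift [0.045 0.047 0.172]
turn [ 0.0127 -0.0057 -0.2037]
shift [0.039 0.041 0.368]
turn [ 0.0127 -0.0057 -0.2037]
```

Negative tool turn raises joint 7 to its limit, so I turn back the other way. There the needed clockwise turn fits in the range.

Emit:
send_rows(deltas=[[1,0,0,-0.1,0,0,0.04],[1,0,0,-0.2,0,0,0.08],[1,0,0,-0.2,0,0,0.12],[1,0,0,-0.2,0,0,0.16],[1,0,0,-0.2,0,0,0.2],[1,0,0,-0.2,0,0,0.24],[1,0,0,-0.2,0,0,0.28],[1,0,0,-0.2,0,0,0.32],[1,0,0,-0.2,0,0,0.36],[1,0,0,-0.2,0,0,0.4],[1,0,0,-0.2,0,0,0.44],[1,0,0,-0.2,0,0,0.48],[1,0,0,-0.2,0,0,0.52],[1,0,0,-0.2,0,0,0.56],[1,0,0,-0.2,0,0,0.6],[1,0,0,-0.2,0,0,0.64],[1,0,0,-0.2,0,0,0.68],[1,0,0,-0.2,0,0,0.72],[1,0,0,-0.2,0,0,0.76],[1,0,0,-0.2,0,0,0.8]])

```text
clock: 8.83
tcp_pos: [0.5139, 0.006, 0.1906]
orientation: [0.343, 3.116, -0.055]
contact_force: [0.8, 0.0, -0.2]
grip_width: 0.0853
```

```bash
cat > st.py <<'E'
from path import *
import sys
o=r.get_obs();print(o['tcp_pos'].round(4),o['contact_force'].round(1),o['moment'].round(2),o['joints'].round(2),o['grip_width'],o['clock'])
M=R.from_rotvec(o['orientation']).as_matrix();print('tool x yaw',np.degrees(np.arctan2(M[1,0],M[0,0])),'z',M[:,2].round(3))
if len(sys.argv)>1:
    a=[float(x) for x in sys.argv[1:]]
    delta(a[:3],R.from_euler('z',np.radians(a[3]))*R.from_matrix(np.diag([1,-1,-1.])))
E
python3 st.py .5143 -.0195 .15 166.6; python3 st.py .5143 -.0195 .1005 166.6
```

```text
[0.5139 0.006  0.1906] [ 0.8  0.  -0.2] [ 0.1  -0.02 -0.02] [ 0.58  0.41 -0.91  1.95  0.43  0.99  0.82] 0.08533585870927224 8.8333
tool x yaw 167.44811057842315 z [ 0.002 -0.036 -0.999]
shift [-0.037 -0.156  0.277]
turn [-0.0109  0.0033  0.0047]
[0.5139 0.006  0.1906] [ 0.8  0.  -0.2] [ 0.1  -0.02 -0.02] [ 0.58  0.41 -0.91  1.95  0.43  0.99  0.82] 0.08533585870927224 8.8333
tool x yaw 167.44811057842315 z [ 0.002 -0.036 -0.999]
shift [-0.033 -0.144  0.607]
turn [-0.0109  0.0033  0.0047]
```

Emit:
send_rows(deltas=[[1,-0.02,-0.08,0.1,-0.005,0.002,0.002],[1,-0.037,-0.156,0.25,-0.011,0.003,0.005],[1,-0.037,-0.156,0.277,-0.011,0.003,0.005],[1,-0.037,-0.156,0.277,-0.011,0.003,0.005],[1,-0.037,-0.156,0.277,-0.011,0.003,0.005],[1,-0.037,-0.156,0.277,-0.011,0.003,0.005]])

```text
clock: 9.33
tcp_pos: [0.5159, -0.0192, 0.1516]
orientation: [0.358, 3.118, 0.001]
contact_force: [-0.2, -0.3, -0.2]
grip_width: 0.0855
```

```bash
python3 st.py .5143 -.0195 .1005 166.6
```

```text
[ 0.5159 -0.0192  0.1516] [-0.2 -0.3 -0.2] [-0.03 -0.03  0.02] [ 0.62  0.47 -0.88  1.98  0.46  0.9   0.84] 0.08546345309841037 9.3333
tool x yaw 166.89503923249225 z [ 0.003  0.    -1.   ]
shift [ 0.011 -0.005  0.34 ]
turn [0.0003 0.0011 0.0016]
```

Emit:
send_rows(deltas=[[1,0.011,-0.005,0.1,0,0.001,0.001],[1,0.011,-0.005,0.2,0,0.001,0.001],[1,0.011,-0.005,0.3,0,0.001,0.001],[1,0.011,-0.005,0.34,0,0.001,0.001],[0.3,0.011,-0.005,0.34,0,0.001,0.001],[0.2,0.011,-0.005,0.34,0,0.001,0.001],[0.1,0.011,-0.005,0.34,0,0.001,0.001],[0,0.011,-0.005,0.34,0,0.001,0.001],[0,0.011,-0.005,0.34,0,0.001,0.001],[0,0.011,-0.005,0.34,0,0.001,0.001],[0,0.011,-0.005,0.34,0,0.001,0.001],[0,0.011,-0.005,0.34,0,0.001,0.001]], squeeze=60)

```text
clock: 10.33
tcp_pos: [0.5147, -0.0198, 0.1006]
orientation: [0.365, 3.119, 0.003]
contact_force: [-0.2, 5.0, 3.5]
grip_width: 0.011
```

```bash
python3 st.py
python3 - <<'E'
from h import *
f=grab('wrist','w2.png')
E
```

```text
[ 0.5147 -0.0198  0.1006] [-0.2  5.   3.5] [0.75 0.12 0.06] [ 0.57  0.54 -0.82  2.01  0.54  0.82  0.77] 0.01098042987979354 10.3333
tool x yaw 166.64240807213784 z [ 0.001  0.002 -1.   ]
```

View pics/w2.png

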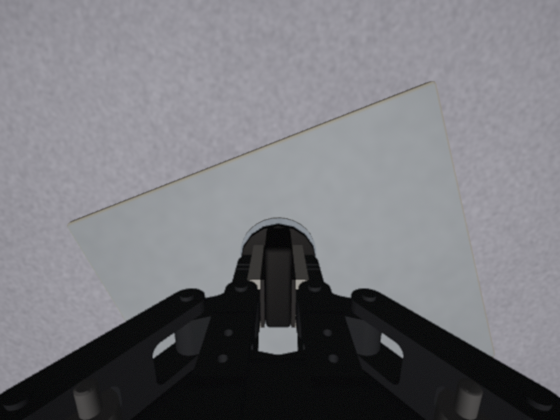

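The bar is held between the pads (about (280,275), 11 mm). Next I idle it back anticlockwise unpressed to gain turn range.

Emit:
send_rows(deltas=[[0,0,0,0,0,0,-0.035],[0,0,0,0,0,0,-0.07],[0,0,0,0,0,0,-0.105],[0,0,0,0,0,0,-0.14],[0,0,0,0,0,0,-0.175],[0,0,0,0,0,0,-0.21],[0,0,0,0,0,0,-0.245],[0,0,0,0,0,0,-0.28],[0,0,0,0,0,0,-0.28],[0,0,0,0,0,0,-0.28]])

```text
clock: 11.22
tcp_pos: [0.5148, -0.0204, 0.1004]
orientation: [-0.996, 2.978, 0.002]
contact_force: [-0.0, 4.6, 4.6]
grip_width: 0.011
```

```bash
python3 st.py .5147 -.0198 .1006 217
```

```text
[ 0.5148 -0.0204  0.1004] [-0.   4.6  4.6] [ 0.9  -0.17 -0.03] [ 0.71  0.63 -1.02  2.01  0.69  0.9   1.53] 0.011042041172692326 11.2167
tool x yaw -143.0048779899985 z [ 0.001  0.002 -1.   ]
shift [-0.001  0.003 -0.001]
turn [ 0.0002  0.0007 -0.    ]
```

Emit:
send_rows(deltas=[[0,0,0,0.007,0,0,0],[0,0,0,0.014,0,0,0],[0,0,0,0.014,0,0,0]], squeeze=80)

```text
clock: 11.47
tcp_pos: [0.5149, -0.0204, 0.0986]
orientation: [-0.996, 2.978, 0.001]
contact_force: [-0.1, 3.7, 7.3]
grip_width: 0.0104
```

Emit:
send_rows(deltas=[[0,0,0,0.007,0,0,0],[0,0,0,0.014,0,0,0],[0,0,0,0.014,0,0,0]])

```text
clock: 11.72
tcp_pos: [0.5149, -0.0203, 0.0968]
orientation: [-0.996, 2.978, 0.0]
contact_force: [-1.8, 3.0, 11.2]
grip_width: 0.0107
```

Emit:
send_rows(deltas=[[0,0,0,0.006,0,0,0],[0,0,0,0.012,0,0,0],[0,0,0,0.017,0,0,0],[0,0,0,0.017,0,0,0]])

```text
clock: 12.05
tcp_pos: [0.515, -0.0203, 0.0959]
orientation: [-0.996, 2.978, -0.003]
contact_force: [-9.6, 2.4, 31.2]
grip_width: 0.0104
```

Emit:
send_rows(deltas=[[0,0,0,-0.003,0,0,0],[0,0,0,-0.006,0,0,0],[0,0,0,-0.006,0,0,0],[0,0,0,-0.006,0,0,0]])

```text
clock: 12.38
tcp_pos: [0.5149, -0.0203, 0.0961]
orientation: [-0.996, 2.978, -0.001]
contact_force: [-5.6, 2.4, 21.6]
grip_width: 0.0104
```

```bash
python3 st.py
python3 - <<'E'
from h import *
f=grab('wrist'); B=cv2.resize(f['pixels'][180:360,180:380],None,fx=3,fy=3,interpolation=cv2.INTER_CUBIC);cv2.imwrite('pics/w3.png',B[:,:,::-1])
E
```

```text
[ 0.5149 -0.0203  0.0961] [-5.6  2.4 21.6] [0.54 1.2  0.08] [ 0.7   0.63 -1.01  2.01  0.7   0.89  1.52] 0.010401074190585514 12.3833
tool x yaw -143.02797476390177 z [ 0.002 -0.    -1.   ]
```

View pics/w3.png

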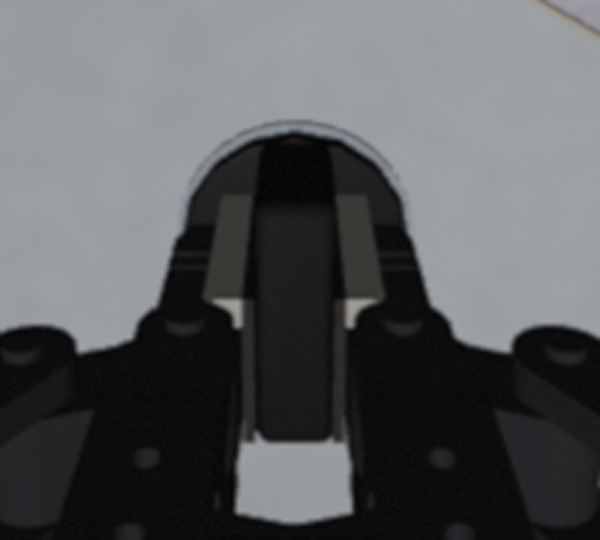

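The collar now sits close to its seat ring (about (297,200)) with 21.6 N down. I turn clockwise holding that height and check the force per chunk.

Emit:
send_rows(deltas=[[0,0,0,0,0,0,0.02],[0,0,0,0,0,0,0.04],[0,0,0,0,0,0,0.06],[0,0,0,0,0,0,0.08],[0,0,0,0,0,0,0.1],[0,0,0,0,0,0,0.12],[0,0,0,0,0,0,0.14],[0,0,0,0,0,0,0.16],[0,0,0,0,0,0,0.18],[0,0,0,0,0,0,0.2]])

```text
clock: 13.27
tcp_pos: [0.5147, -0.0199, 0.096]
orientation: [-0.023, 3.14, -0.0]
contact_force: [-5.4, 4.2, 21.6]
grip_width: 0.0106
```

```bash
python3 st.py
```

```text
[ 0.5147 -0.0199  0.096 ] [-5.4  4.2 21.6] [0.87 1.29 0.09] [ 0.61  0.57 -0.87  2.01  0.6   0.83  0.97] 0.010612487099898822 13.2667
tool x yaw -179.17260183193167 z [ 0.001 -0.    -1.   ]
```

Emit:
send_rows(deltas=[[0,0,0,0,0,0,0.02],[0,0,0,0,0,0,0.04],[0,0,0,0,0,0,0.06],[0,0,0,0,0,0,0.08],[0,0,0,0,0,0,0.1],[0,0,0,0,0,0,0.12],[0,0,0,0,0,0,0.14],[0,0,0,0,0,0,0.16],[0,0,0,0,0,0,0.18],[0,0,0,0,0,0,0.2],[0,0,0,0,0,0,0.22],[0,0,0,0,0,0,0.24],[0,0,0,0,0,0,0.26],[0,0,0,0,0,0,0.28],[0,0,0,0,0,0,0.3]])

```text
clock: 14.52
tcp_pos: [0.5149, -0.0194, 0.096]
orientation: [1.405, 2.809, 0.002]
contact_force: [-5.1, 7.7, 20.1]
grip_width: 0.0105
```

```bash
python3 st.py
```

```text
[ 0.5149 -0.0194  0.096 ] [-5.1  7.7 20.1] [1.24 1.18 0.07] [ 0.44  0.5  -0.66  2.02  0.44  0.76  0.17] 0.010484557293844355 14.5167
tool x yaw 126.8524097778873 z [ 0.002  0.001 -1.   ]
```

Emit:
send_rows(deltas=[[0,0,0,0,0,0,0.02],[0,0,0,0,0,0,0.04],[0,0,0,0,0,0,0.06],[0,0,0,0,0,0,0.08],[0,0,0,0,0,0,0.1],[0,0,0,0,0,0,0.12],[0,0,0,0,0,0,0.14],[0,0,0,0,0,0,0.16],[0,0,0,0,0,0,0.18],[0,0,0,0,0,0,0.2],[0,0,0,0,0,0,0.22],[0,0,0,0,0,0,0.24],[0,0,0,0,0,0,0.26],[0,0,0,0,0,0,0.28],[0,0,0,0,0,0,0.3],[0,0,0,0,0,0,0.32],[0,0,0,0,0,0,0.34],[0,0,0,0,0,0,0.36],[0,0,0,0,0,0,0.38],[0,0,0,0,0,0,0.4]])

```text
clock: 16.18
tcp_pos: [0.5157, -0.0193, 0.096]
orientation: [2.788, 1.447, 0.006]
contact_force: [-1.7, 7.5, 15.7]
grip_width: 0.0104
```

```bash
python3 st.py
```

```text
[ 0.5157 -0.0193  0.096 ] [-1.7  7.5 15.7] [1.5  0.65 0.06] [ 0.21  0.44 -0.36  2.04  0.23  0.7  -0.91] 0.010445614738859152 16.1833
tool x yaw 54.85750588245448 z [ 0.003  0.002 -1.   ]
```

Emit:
send_rows(deltas=[[0,0,0,0.002,0,0,0.02],[0,0,0,0.002,0,0,0.04],[0,0,0,0.003,0,0,0.06],[0,0,0,0.003,0,0,0.08],[0,0,0,0.003,0,0,0.1],[0,0,0,0.003,0,0,0.12],[0,0,0,0.003,0,0,0.14],[0,0,0,0.003,0,0,0.16],[0,0,0,0.003,0,0,0.18],[0,0,0,0.003,0,0,0.2],[0,0,0,0.003,0,0,0.22],[0,0,0,0.003,0,0,0.24]])

```text
clock: 17.18
tcp_pos: [0.5161, -0.0197, 0.0959]
orientation: [-3.124, -0.318, -0.006]
contact_force: [-2.7, 5.7, 18.9]
grip_width: 0.0103
```

```bash
python3 st.py
```

```text
[ 0.5161 -0.0197  0.0959] [-2.7  5.7 18.9] [1.49 0.66 0.05] [ 0.06  0.42 -0.17  2.05  0.11  0.68 -1.55] 0.010329608723087047 17.1833
tool x yaw 11.62034260021354 z [ 0.004  0.001 -1.   ]
```

Emit:
send_rows(deltas=[[0,0,0,0,0,0,0.02],[0,0,0,0,0,0,0.04],[0,0,0,0,0,0,0.06],[0,0,0,0,0,0,0.08],[0,0,0,0,0,0,0.1],[0,0,0,0,0,0,0.12],[0,0,0,0,0,0,0.14],[0,0,0,0,0,0,0.16],[0,0,0,0,0,0,0.18],[0,0,0,0,0,0,0.2],[0,0,0,0,0,0,0.22],[0,0,0,0,0,0,0.24],[0,0,0,0,0,0,0.26],[0,0,0,0,0,0,0.26]])

```text
clock: 18.35
tcp_pos: [0.516, -0.0202, 0.0959]
orientation: [-2.992, 0.95, -0.005]
contact_force: [-0.9, 5.7, 18.4]
grip_width: 0.0107
```

```bash
python3 st.py
```

```text
[ 0.516  -0.0202  0.0959] [-0.9  5.7 18.4] [1.2  0.49 0.02] [-0.1   0.42  0.03  2.06 -0.02  0.66 -2.25] 0.01067667028474281 18.35
tool x yaw -35.21783348880533 z [ 0.004  0.001 -1.   ]
```

Yaw moment has dropped from 0.09 to 0.02 N m, which suggests it idles past home. I let go and check the height.

Emit:
send_rows(deltas=[[0,0,0,-0.005,0,0,0],[0,0,0,-0.01,0,0,0],[0,0,0,-0.01,0,0,0]])

```text
clock: 18.6
tcp_pos: [0.516, -0.0202, 0.0963]
orientation: [-2.994, 0.945, -0.005]
contact_force: [1.9, 5.2, 5.2]
grip_width: 0.0108
```

Emit:
send_rows(deltas=[[0.3,0,0,0,0,0,0],[0.6,0,0,0,0,0,0],[1,0,0,-0.01,0,0,0],[1,0,0,-0.02,0,0,0],[1,0,0,-0.05,0,0,0],[1,0,0,-0.2,0,0,0],[1,0,0,-0.4,0,0,0],[1,0,0,-0.6,0,0,0],[1,0,0,-0.8,0,0,0],[1,0,0,-0.8,0,0,0]])

```text
clock: 19.43
tcp_pos: [0.5171, -0.0217, 0.2209]
orientation: [-2.993, 0.946, -0.013]
contact_force: [0.7, -0.2, -0.0]
grip_width: 0.0854
```

```bash
python3 st.py
python3 - <<'E'
from path import *
f=grab('wrist')
c=(.5150,-.0195)
t=np.linspace(0,2*np.pi,40)
im=f['pixels'][:,:,::-1].copy()
u0,v0=proj(f,[*c,.085])[0].astype(int); print(u0,v0)
x0,y0=max(u0-60,0),max(v0-50,0); k=6
B=cv2.resize(im[y0:y0+95,x0:x0+120],None,fx=k,fy=k,interpolation=cv2.INTER_CUBIC)
# predicted bar-top for home (z=.1154-.0044) and not cut (.1154): bar yaw free -> use tool x yaw
a=np.radians(-35.2)
for z,col in((.1110,(0,255,0)),(.1154,(0,0,255))):
    q=[[c[0]+np.cos(a)*s*.02-np.sin(a)*w*.006,c[1]+np.sin(a)*s*.02+np.cos(a)*w*.006,z] for s,w in((1,1),(1,-1),(-1,-1),(-1,1))]
    cv2.polylines(B,[((proj(f,q)+.5-[x0,y0])*k).astype(int)],True,col,1)
cv2.imwrite('pics/w4.png',B)
E
```

```text
[ 0.5171 -0.0217  0.2209] [ 0.7 -0.2 -0. ] [ 0.03 -0.05  0.01] [-0.11  0.24  0.04  1.96 -0.01  0.94 -2.25] 0.08544682862308861 19.4333
tool x yaw -35.07012360985245 z [ 0.009  0.    -1.   ]
277 202
```

View pics/w4.png

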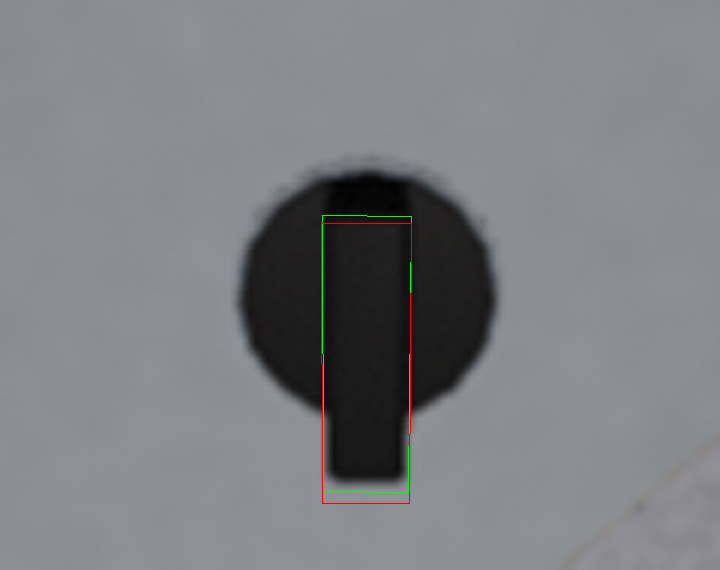

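Run:
```python
from h import *
grab('scene','s9.png')
```

```text
(no output)
```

View pics/s9.png

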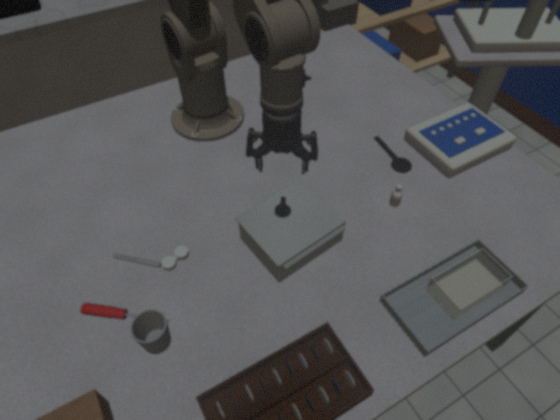

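The lid is shut at (290,230), the screw stands low at (283,207), the gripper is clear, and the bystanders are where they were. I hand it in.

```bash
python3 -c "
from bench import r
print(r.hand_in())"
```

```text
the job is handed in; nothing more can be done
None
```

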